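# Stroke the warmer's touch disc up to full

## Robot

A 7-joint arm with a two-finger parallel gripper is mounted at the origin on the work surface. World frame = base frame: x ahead of the robot, y to its left, z up, the work surface at z = 0. Lengths are in m, angles in degrees, forces in N, time in s.
With the tool pointing down it reaches from about 0.425 to 0.875 m from the base axis. Payload 4.7 kg.
Tool frame: the origin (TCP) lies on the mounting face of the last link; the fingertips stand 182 mm ahead of it and the grasp point (between the pads) lies 164 mm ahead of it; z points along the fingers, x is the direction in which the jaws open and shut, and the axes are right-handed (so a half turn about z gives the same grasp; the last joint's range is limited). The gripper opens to 87 mm and grips with 3 to 60 N. Pads are 19 mm wide; open, the fingers measure 117 mm over their backs; the gripper's body (75 mm by 190 mm) begins 51 mm behind the grasp point.
Start: joints at [74.433, 18.392, -4.016, 83.108, 1.295, 78.541, -3.26], TCP at [0.183, -0.624, 0.405] pointing down, gripper open.
Joint ranges: [-163.93, 163.93], [-17.29, 119.83], [-79.2, 71.16], [3.27, 140.29], [-89.18, 269.18], [5.43, 117.66], [-154.24, 154.24]. Speed limits (degrees/s): [147.25, 147.25, 180, 180, 180, 180, 180].

## Interface

Orientations are given as [roll, pitch, yaw] about the fixed x, y, z axes, in that order (R = Rz(yaw) Ry(pitch) Rx(roll)).
In Python, from cell import status, cams, env, outline_of, landmark_of gives the robot as it stands. The module is installed in compiled form; this text tells all that it offers.
- The arm moves only by the tool jog_arm, never from a script. Its argument "rows" is a list of rows, each a list of 7 numbers: the closure, from 0 (fully open) to 1 (shut), then the shift along the tool's x, y, z in m, then the turn, a rotation vector about the tool's x, y, z in degrees. A call has 1 to 12 rows; each row shifts and turns the commanded pose from where the row before left it, along the tool's axes as they then stand; what a row does not reach is not made up. A row lasts 1/12 s, in which the tool goes at most 41.7 mm and 7.16 degrees, less where a joint would pass 70% of its speed; a pose out of reach is approached as far as the arm can. A call with a gripper value outside its range is refused whole. The fingers move at their own pace and stop on an object; "grip_force" is the grip in N (left out, the last holds). Time passes only in rows, so rows that do not move let the fingers close. It gives the time, the measured TCP pose, the force and the opening at its end, in the units of the state.
- status.get_obs(): the state, without advancing time (a new reading comes with each control period).
- cams.read_camera(name): name is "scene" or "top" or "wrist"; returns (picture, depth): 420x560x3 uint8, red, green, blue; 420x560 float32, m along the optical axis (not along the pixel's ray), 0 where there is no reading.
- cams.camera_params(name): a dict with "vfov" (degrees; the focal length in pixels is half the picture's height over the tangent of half this angle, whatever the lens; pixels are square), "cx", "cy" (the principal point, pixels), "k1" (the pictures are not rectified: a ray, as slopes to the right and down, at radius r is drawn at 1 + k1 r^2 times it, then the intrinsics apply), "eye" and "attitude" of the camera in the world. Camera axes: x right, y up, looking along -z (the intrinsics and any distortion apply to the point x, -y, -z); pixel columns grow to the right and rows downward; lengths in m; the calibration is good to about 2 mm. A picture is of the moment at which its call begins: read the wrist's pose just before it. camera_params takes no time and is no camera call; for the wrist camera it gives the pose at the moment of the call.
- env.sign_off(): hands the job in, once; it reports no verdict.
Trained networks look in the newest picture that a camera, given by its name, has taken for a name from the list of things; names that differ only in an ending like _2 or _b are one class to them, and where a whole thing is asked for, a point or a joint stands for the part that bears it (a point fixed in the world has none). Each returns a list of dicts, best first, with "conf" (0 to 1); they miss things now and then, are a little off and sometimes report something else, mostly with a low value. They report only what shows in the picture. A call takes as long as a camera call.
- outline_of(camera, name): "pixels" (420x560 bool, what is visible of it) and "box" ([left, top, right, bottom] in pixels, round what is visible of it).
- landmark_of(camera, name): "position" ([row, column] in pixels: a listed point, or the origin of a listed thing).
The state is a dict: "time_s": time; "qpos": joint angles; "joint_velocities": joint speeds; "effort": joint torques, N m; "tool_pos": TCP position; "tool_rot": TCP orientation; "force": force on the tool from outside, world axes, zero at the start; "wrist_torque": the same for the moment, N m; "grip_width": finger opening in m.
Only numpy, scipy, OpenCV 4.12 (cv2) and the standard library are available. Lean on these libraries where they do the work, as an engineer would, in place of code of your own. Each camera call takes 0.05 s, during which the arm holds its last target. There are 200 camera calls.

## Task

Set the bottle warmer to full: slide your fingertips lightly round its touch disc over the five raised ridges, one after another from the shortest to the longest, staying on the disc so that it is pressed down a little between ridges too, but never down to its stop. Finish with the fingertips still resting on the longest ridge, holding it lightly pressed as the program ends. Do not turn the knob, and leave the bottle, the lidded pot, the scoop, the collar ring and the measuring cup where they stand.

Things in the scene. Friction and masses are not known exactly. Their poses are not given: they have to be found in the camera images.
- control: round control of the white bottle warmer, fixed, fitted at any angle. A white touch disc, 200 mm across, lies flat on a grey housing 212 mm across; a small knob stands in the middle. Origin on the disc's axis, 40 mm below the disc's plain top at rest; z up. Behind it (away from the robot) stands the warmer's empty well, 116 mm across, 85 mm high above the table, its axis 175 mm from the control's
- disc_centre (a point): centre of the disc's plain top surface, on its axis, hidden under the knob; moves down with the disc
- touch_disc (a joint): how far the whole disc, with its ridges, is pressed down, in m: 0 at rest (held up by a spring), 0.014 at its stop. It sinks level wherever it is pressed, starts to sink at about 0.8 N and takes about 0.35 N more for each mm
- knob_end (a point): one end of the bar grip of the knob, 20 mm from the disc's axis. The knob reaches 26 mm above the disc's plain top and is 46 mm across, on a fixed hub 56 mm across; it turns easily and must stay as it is
- ridge1 (a point): ridge 1 of 5 on the disc, counted from the shortest: 13 mm long (along the disc's radius), 13 mm wide, a smooth low hump that rises 1.8 mm above the plain top. The point is the middle of its crest, 72 mm from the disc's axis; it moves down with the disc. The ridges follow one another counter-clockwise seen from above, 56 degrees (68 mm) apart; widely opened fingers could touch two at once. The longest and the shortest have a blank stretch of 136 degrees between them.
- ridge2 (a point): ridge 2 of 5 on the disc, counted from the shortest: 21 mm long (along the disc's radius), 13 mm wide, a smooth low hump that rises 1.8 mm above the plain top. The point is the middle of its crest, 72 mm from the disc's axis; it moves down with the disc.
- ridge3 (a point): ridge 3 of 5 on the disc, counted from the shortest: 29 mm long (along the disc's radius), 13 mm wide, a smooth low hump that rises 1.8 mm above the plain top. The point is the middle of its crest, 72 mm from the disc's axis; it moves down with the disc.
- ridge4 (a point): ridge 4 of 5 on the disc, counted from the shortest: 37 mm long (along the disc's radius), 13 mm wide, a smooth low hump that rises 1.8 mm above the plain top. The point is the middle of its crest, 72 mm from the disc's axis; it moves down with the disc.
- ridge5 (a point): ridge 5 of 5 on the disc, counted from the shortest: 45 mm long (along the disc's radius), 13 mm wide, a smooth low hump that rises 1.8 mm above the plain top. The point is the middle of its crest, 72 mm from the disc's axis; it moves down with the disc. The stroke ends on this one.
- pot: white ceramic pot, 76 mm across, 50 mm high, with a lid; left of the warmer; leave alone
- pot_lid: the pot's loose ceramic lid, 80 mm across, 22 mm high with its knob; origin under its centre; leave alone
- scoop: bamboo scoop lying right of the warmer, 138 mm long, 22 mm high; leave alone
- glass_bottle: empty glass bottle standing behind and to the left of the warmer, 58 mm across, 135 mm high; origin under its centre; leave alone
- collar: white screw collar, a ring 48 mm across, 16 mm high, lying in front and to the left of the warmer; leave alone
- measure: steel measuring cup, 60 mm across, 50 mm high, behind and to the right of the warmer; leave alone

How it is judged:
By the outcome, as a careful person would: the job done as asked, in the order asked, and still so for the second after the job is handed in, while the arm keeps its last pose, push and grip.
It also fails if it takes over 58 s, if anything falls off the work surface, if the arm or the gripper's body presses on something with over 40 N, if the wrist force passes 120 N, or if a joint passes its speed limit or range.

## Working session

There is one attempt and no reset: what is moved stays moved. The work goes in short steps, Python scripts to look and compute and a tool call to move; the robot and the scene stay as the last step left them, time stands still between calls to the robot, and variables do not carry over. Pictures are saved under pics/ and viewed, about 8 in all and at most 12, crops included, and the job is handed in when it is done.

Besides the shell and the picture viewer there is one more tool, called after ">>>" as name(argument=value, ...) on one line, values as JSON. jog_arm: Moves the arm, as the interface text tells. Its arguments: {"type":"object","properties":{"rows":{"type":"array"},"grip_force":{"type":"number"}},"required":["rows"]}

```bash
mkdir -p pics; cat > h.py <<'E'
import numpy as np, cv2
from scipy.spatial.transform import Rotation as R
from cell import status, cams, env, outline_of, landmark_of
def rot(a):
    a=np.array(a,float)
    if a.shape==(3,3): return a
    if a.size==4: raise ValueError(a)
    return R.from_euler('xyz',a,degrees=True).as_matrix()
def ray(p,rc):
    f=210/np.tan(np.radians(p['vfov']/2)); r,c=rc
    d=np.array([(c-p['cx'])/f,(r-p['cy'])/f]); u=d.copy()
    for _ in range(20): u=d/(1+p['k1']*(u@u))
    return rot(p['attitude'])@np.array([u[0],-u[1],-1.]), np.array(p['eye'])
def onz(p,rc,z):
    d,e=ray(p,rc); return e+d*(z-e[2])/d[2]
def dep(p,rc,D):
    d,e=ray(p,rc); r,c=[int(round(v)) for v in rc]
    w=D[max(r-1,0):r+2,max(c-1,0):c+2]; return e+d*np.median(w)
E
python3 - <<'E'
from h import *
print(status.get_obs())
for n in ['top','scene']:
    im,D=cams.read_camera(n); cv2.imwrite(f'pics/{n}0.png',im[...,::-1]); p=cams.camera_params(n); print(n,p)
    for k in ['control','disc_centre','knob_end','ridge1','ridge2','ridge3','ridge4','ridge5','glass_bottle','pot','measure','collar','scoop']:
        for l in landmark_of(n,k)[:1]:
            rc=l['position']; print(k,round(l['conf'],2),np.round(rc,1),dep(p,rc,D).round(4))
E
```

```text
{'time_s': 0.0, 'qpos': array([74.43353132, 18.43959485, -4.01647511, 83.17601631,  1.29503671,
       78.53881531, -3.26159426]), 'joint_velocities': array([ 0.00094194, -0.07730012, -0.01620722, -0.03288141, -0.03672591,
        0.08803583,  0.09345687]), 'effort': array([ 3.11517142e-04, -4.91301048e+01, -4.04193308e-01, -3.12530279e+01,
       -6.42041839e-02,  4.36402566e-02,  1.88971903e-04]), 'tool_pos': array([ 0.18316266, -0.62344667,  0.40364546]), 'tool_rot': array([ 1.79994558e+02,  1.09177826e-01, -7.36244536e+01]), 'force': array([0.254641  , 0.18509905, 0.92584188]), 'wrist_torque': array([-7.42234956e-03, -4.15431645e-05,  5.74042988e-02]), 'grip_width': 0.08656696717758983}
top {'vfov': 47.84074721957506, 'cx': 287.73536268242276, 'cy': 203.9751079381751, 'k1': -0.062040420112580846, 'eye': array([0.4061698 , 0.04927262, 1.19803009]), 'attitude': array([  9.93497527,   2.08064363, -91.55232835])}
control 0.96 [234.7 327.3] [ 0.5268 -0.0073  0.0751]
disc_centre 0.83 [231.5 324.9] [ 0.5344 -0.0019  0.0768]
knob_end 0.83 [232.4 318. ] [0.5338 0.0143 0.0674]
ridge1 0.94 
[... 689 characters left out ...]
47.52686275,  0.382005  , 54.68176273])}
control 0.64 [218.6 228.9] [ 0.577  -0.0242  0.0601]
disc_centre 0.83 [206.9 227.1] [ 0.5589 -0.0162  0.0744]
knob_end 0.61 [190.7 233.3] [0.5091 0.0284 0.0611]
ridge1 0.93 [195.6 262.2] [0.5591 0.0695 0.0615]
ridge2 0.93 [195.6 262.2] [0.5591 0.0695 0.0615]
ridge3 0.93 [195.6 262.2] [0.5591 0.0695 0.0615]
ridge4 0.93 [195.6 262.2] [0.5591 0.0695 0.0615]
ridge5 0.93 [195.6 262.2] [0.5591 0.0695 0.0615]
glass_bottle 0.81 [241.8 353.8] [0.7472 0.1648 0.0217]
pot 0.63 [214.7 319.3] [0.655  0.1489 0.0355]
measure 0.66 [303.1 148.1] [ 0.6482 -0.2403  0.0257]
collar 0.55 [192.  268.9] [0.5555 0.0892 0.0592]
scoop 0.89 [238.2 142.7] [ 0.482  -0.178   0.0162]
```

```bash
python3 - <<'E'
from h import *
im,D=cams.read_camera('top'); p=cams.camera_params('top')
o=outline_of('top','touch_disc')
for q in o[:3]: print(q['conf'],q['box'],q['pixels'].sum())
m=o[0]['pixels']; rr,cc=np.nonzero(m)
P=np.array([dep(p,(r,c),D) for r,c in zip(rr,cc)]); print(np.percentile(P[:,2],[5,25,50,75,95]), P.min(0),P.max(0))
(c0,axes,ang)=cv2.fitEllipse(cv2.findContours(m.astype(np.uint8),0,1)[0][0]); print(c0,axes, onz(p,c0[::-1],.06))
for k in ['ridge1','ridge5']:
  print(k)
  for l in landmark_of('top',k): print(round(l['conf'],2),np.round(l['position'],1),onz(p,l['position'],.06).round(4))
  for l in outline_of('top',k)[:6]: print(round(l['conf'],2),l['box'],l['pixels'].sum())
c=im[160:300,235:435]; cv2.imwrite('pics/a.png',cv2.resize(c[...,::-1],None,fx=4,fy=4,interpolation=cv2.INTER_CUBIC))
E
```

```text
0.83 [285.0, 187.4, 369.7, 272.5] 4875
0.31 [387.7, 236.1, 401.1, 291.3] 405
0.29 [316.5, 222.8, 335.7, 238.2] 238
[0.0593689  0.06034651 0.06099724 0.0616717  0.06265281] [ 0.44179544 -0.10478688  0.04429359] [0.64454578 0.09411302 0.0655686 ]
(326.09735107421875, 229.86599731445312) (80.59951782226562, 81.98092651367188) [ 0.54017942 -0.00566447  0.06      ]
ridge1
0.92 [250.1 302.8] [0.4931 0.0521 0.06  ]
0.91 [205.1 339.3] [ 0.5997 -0.0402  0.06  ]
0.85 [223.3 296.6] [0.5584 0.065  0.06  ]
0.65 [201.3 318.3] [0.6108 0.0105 0.06  ]
0.56 [259.4 333.7] [ 0.4687 -0.0209  0.06  ]
0.57 [281.7, 189.0, 370.9, 270.3] 4909
0.19 [317.5, 221.3, 340.0, 239.2] 286
ridge5
0.92 [250.1 302.8] [0.4931 0.0521 0.06  ]
0.91 [205.1 339.3] [ 0.5997 -0.0402  0.06  ]
0.85 [223.3 296.6] [0.5584 0.065  0.06  ]
0.65 [201.3 318.3] [0.6108 0.0105 0.06  ]
0.56 [259.4 333.7] [ 0.4687 -0.0209  0.06  ]
0.57 [281.7, 189.0, 370.9, 270.3] 4909
0.19 [317.5, 221.3, 340.0, 239.2] 286
```

View pics/a.png

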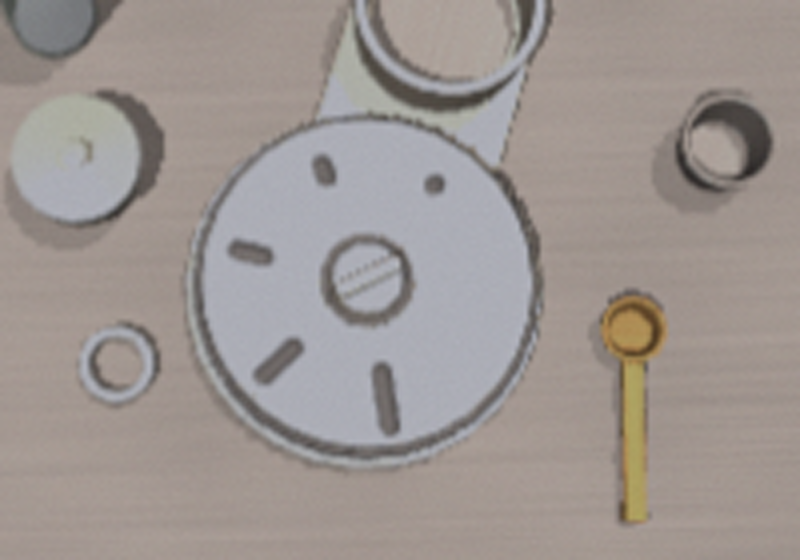

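View pics/scene0.png

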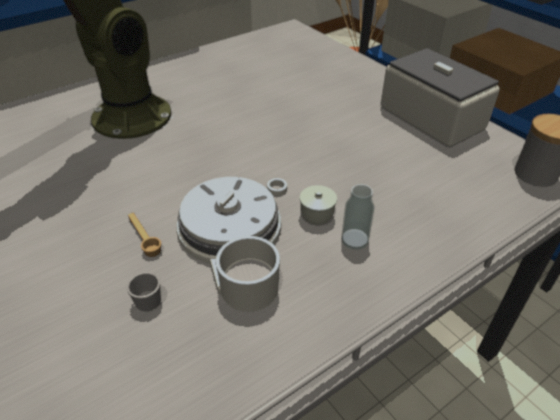

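```bash
cat >> h.py <<'E'
from scipy.linalg import logm
def T(pos,rpy):
    M=np.eye(4); M[:3,:3]=rot(rpy); M[:3,3]=pos; return M
def stepper(target,N):
    o=status.get_obs(); 
    A=np.linalg.inv(T(o['tool_pos'],o['tool_rot']))@target
    # constant per-row increment: shift then turn
    S=np.real(logm(A))/N
    from scipy.linalg import expm
    E=expm(S); w=R.from_matrix(E[:3,:3]).as_rotvec(degrees=True)
    return E[:3,3].round(5),w.round(3)
ANG=np.radians(56)*np.arange(5)
def fit(P):
    from scipy.optimize import least_squares
    P=np.array(P)[:,:2]
    f=lambda v:(v[:2]+.072*np.c_[np.cos(v[2]+ANG),np.sin(v[2]+ANG)]-P).ravel()
    a=np.arctan2(*(P[0]-P.mean(0))[::-1])
    s=least_squares(f,[*P.mean(0),a]); return s.x,f(s.x).reshape(-1,2)
E
python3 - <<'E'
from h import *
p=cams.camera_params('top')
px=[(206,343.75),(202.5,315.75),(223,297.5),(250.5,304.5),(259.5,331.5)]
s,r=fit([onz(p,q,.062) for q in px]); print(s[:2],np.degrees(s[2]),r.round(4))
w=cams.camera_params('wrist'); o=status.get_obs(); Ti=np.linalg.inv(T(o['tool_pos'],o['tool_rot']))
print(w, Ti@np.r_[w['eye'],1], (Ti[:3,:3]@rot(w['attitude'])).round(2), o['time_s'])
print(stepper(T([.5,-.006,.40],[180,0,0]),24))
E
```

```text
[ 0.53958867 -0.00675464] -37.162742217674456 [[ 0.0002  0.0005]
 [ 0.     -0.0003]
 [-0.0004 -0.    ]
 [ 0.0006 -0.0003]
 [-0.0004  0.0002]]
{'vfov': 69.50182146074727, 'cx': 281.36875497988234, 'cy': 213.10457700795268, 'k1': -0.061753850404285826, 'eye': array([ 0.25633544, -0.60346131,  0.38506696]), 'attitude': array([-1.60455880e+01, -7.93326698e-03, -7.36294241e+01])} [ 0.00124858 -0.07581288  0.01970907  1.        ] [[ 1.    0.   -0.  ]
 [ 0.   -0.96 -0.28]
 [-0.    0.28 -0.96]] 1.7
(array([-0.00602, -0.03042,  0.0002 ]), array([ 0.   , -0.   , -3.068]))
```

>>> jog_arm(rows=[[1,-0.006,-0.0304,0,0,0,-3.07],[1,-0.006,-0.0304,0,0,0,-3.07],[1,-0.006,-0.0304,0,0,0,-3.07],[1,-0.006,-0.0304,0,0,0,-3.07],[1,-0.006,-0.0304,0,0,0,-3.07],[1,-0.006,-0.0304,0,0,0,-3.07],[1,-0.006,-0.0304,0,0,0,-3.07],[1,-0.006,-0.0304,0,0,0,-3.07],[1,-0.006,-0.0304,0,0,0,-3.07],[1,-0.006,-0.0304,0,0,0,-3.07],[1,-0.006,-0.0304,0,0,0,-3.07],[1,-0.006,-0.0304,0,0,0,-3.07]], grip_force=10)

```text
time_s: 2.7
tool_pos: [0.4451, -0.3665, 0.4049]
tool_rot: [180.0, -0.0, -36.6]
force: [0.8, -1.1, -0.5]
grip_width: 0.0152
```

>>> jog_arm(rows=[[1,-0.006,-0.0304,0,0,0,-3.07],[1,-0.006,-0.0304,0,0,0,-3.07],[1,-0.006,-0.0304,0,0,0,-3.07],[1,-0.006,-0.0304,0,0,0,-3.07],[1,-0.006,-0.0304,0,0,0,-3.07],[1,-0.006,-0.0304,0,0,0,-3.07],[1,-0.006,-0.0304,0,0,0,-3.07],[1,-0.006,-0.0304,0,0,0,-3.07],[1,-0.006,-0.0304,0,0,0,-3.07],[1,-0.006,-0.0304,0,0,0,-3.07],[1,-0.006,-0.0304,0,0,0,-3.07],[1,-0.006,-0.0304,0,0,0,-3.07]])

```text
time_s: 3.7
tool_pos: [0.4996, -0.0049, 0.4049]
tool_rot: [180.0, -0.0, 0.2]
force: [0.2, -0.7, 0.8]
grip_width: 0.0004
```

>>> jog_arm(rows=[[1,0,0,0,0,0,0],[1,0,0,0,0,0,0],[1,0,0,0,0,0,0],[1,0,0,0,0,0,0]])

```text
time_s: 4.03
tool_pos: [0.4999, -0.008, 0.4047]
tool_rot: [180.0, 0.0, -0.1]
force: [-0.9, 0.8, 0.2]
grip_width: 0.0007
```

```bash
python3 - <<'E'
from h import *
o=status.get_obs(); p=cams.camera_params('wrist'); im,D=cams.read_camera('wrist')
print({k:np.round(o[k],4) for k in ['time_s','tool_pos','tool_rot','force','grip_width','qpos']})
np.savez('w.npz',D=D)
ls=landmark_of('wrist','ridge3')
for l in ls: print(round(l['conf'],2),np.round(l['position'],1),onz(p,l['position'],.0625).round(4),dep(p,l['position'],D).round(4))
m=outline_of('wrist','touch_disc')[0]['pixels']; rr,cc=np.nonzero(m)
P=np.array([dep(p,(r,c),D) for r,c in zip(rr,cc)])
d=np.hypot(P[:,0]-.5396,P[:,1]+.0068); k=(d>.035)&(d<.095)
print('z',np.percentile(P[k,2],[5,50,95])); A=np.c_[P[k,:2]-[.5396,-.0068],np.ones(k.sum())]; print(np.linalg.lstsq(A,P[k,2],rcond=None)[0])
cv2.imwrite('pics/w.png',im[...,::-1])
E
```

```text
{'time_s': np.float64(4.0333), 'tool_pos': array([ 0.4999, -0.008 ,  0.4047]), 'tool_rot': array([ 1.799702e+02,  3.500000e-03, -9.010000e-02]), 'force': array([-0.8822,  0.7875,  0.2431]), 'grip_width': np.float64(0.0007), 'qpos': array([ 36.2073,   1.784 , -38.7308, 102.7919,   1.1816,  75.824 ,
        -2.8896])}
0.82 [234.1 372.1] [ 0.6035 -0.0514  0.0625] [ 0.6041 -0.0521  0.0607]
0.77 [207.2 253.9] [ 0.47   -0.0195  0.0625] [ 0.47   -0.0196  0.0624]
0.76 [148.  276.7] [0.4955 0.0446 0.0625] [0.4955 0.0445 0.0622]
0.59 [187.5 316.9] [0.5388 0.0024 0.0625] [0.536  0.0071 0.0858]
0.56 [176.4 386. ] [0.6133 0.0147 0.0625] [0.6133 0.0147 0.0625]
0.56 [135.6 340.3] [0.5616 0.0573 0.0625] [0.5617 0.0573 0.0621]
z [0.05988537 0.06043125 0.06134476]
[-2.69570130e-03  6.17572280e-05  6.06072892e-02]
```

View pics/w.png

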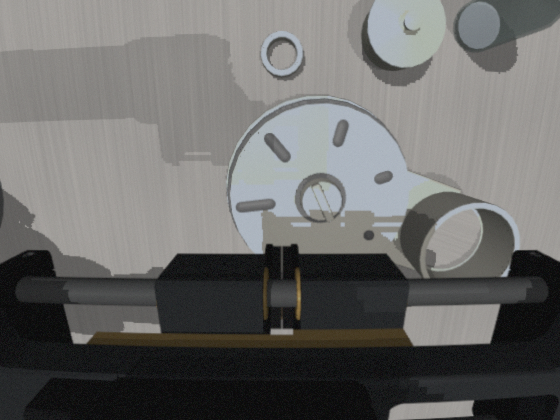

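>>> jog_arm(rows=[[1,0.0076,0.0063,0.01,0,0,0],[1,0.0076,0.0063,0.015,0,0,0],[1,0.0076,0.0063,0.015,0,0,0],[1,0.0076,0.0063,0.015,0,0,0],[1,0.0076,0.0063,0.015,0,0,0],[1,0.0076,0.0063,0.015,0,0,0],[1,0.0076,0.0063,0.015,0,0,0],[1,0.0076,0.0063,0.015,0,0,0],[1,0.0076,0.0063,0.015,0,0,0],[1,0.0076,0.0063,0.01,0,0,0]])

```text
time_s: 5.02
tool_pos: [0.5757, -0.0708, 0.2628]
tool_rot: [-180.0, 0.1, -0.0]
force: [-0.2, -0.3, 0.2]
grip_width: 0.0004
```

>>> jog_arm(rows=[[1,0,0,0,0,0,0],[1,0,0,0,0,0,0],[1,0,0,0,0,0,0],[1,0,0,0,0,0,0]])

```text
time_s: 5.35
tool_pos: [0.5759, -0.069, 0.2657]
tool_rot: [180.0, -0.1, 0.1]
force: [-0.7, -0.2, -1.2]
grip_width: 0.0003
```

>>> jog_arm(rows=[[1,0,0,0,0,0,0],[1,0,0,0,0,0,0]])

```text
time_s: 5.52
tool_pos: [0.5758, -0.0691, 0.2656]
tool_rot: [180.0, -0.1, 0.1]
force: [-0.3, -0.1, 0.4]
grip_width: 0.0006
```

```bash
python3 - <<'E'
from h import *
im,D=cams.read_camera('scene'); cv2.imwrite('pics/s1.png',cv2.resize(im[120:330,120:400,::-1],None,fx=2.8,fy=2.8,interpolation=cv2.INTER_CUBIC))
o=status.get_obs();print({k:np.round(o[k],4) for k in ['time_s','tool_pos','tool_rot','force','qpos']})
E
```

```text
{'time_s': np.float64(5.5667), 'tool_pos': array([ 0.5758, -0.0692,  0.2654]), 'tool_rot': array([ 1.79969e+02, -5.26000e-02,  7.49000e-02]), 'force': array([-0.6564,  0.1312, -0.1835]), 'qpos': array([ 34.1876,  19.7602, -35.3512, 101.6148,  12.7639,  62.5906,
        -5.4079])}
```

View pics/s1.png

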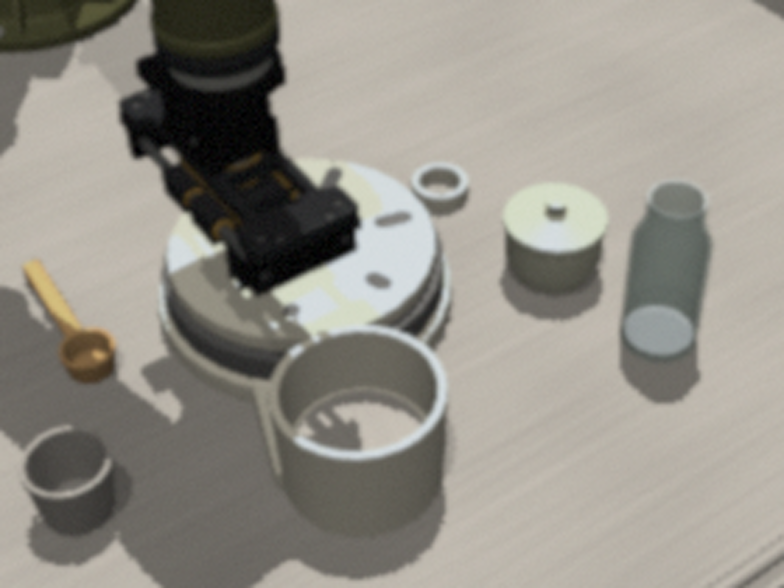

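>>> jog_arm(rows=[[1,0,0.001,0.006,0,0,0],[1,0,0.001,0.006,0,0,0],[1,0,0,0.006,0,0,0],[1,0,0,0.003,0,0,0],[1,0,0,0,0,0,0],[1,0,0,0,0,0,0],[1,0,0,0,0,0,0]])

```text
time_s: 6.15
tool_pos: [0.5759, -0.0714, 0.2437]
tool_rot: [-180.0, -0.0, 0.1]
force: [-0.2, 1.3, 0.7]
grip_width: 0.0003
```

>>> jog_arm(rows=[[1,0,0,0.002,0,0,0],[1,0,0,0,0,0,0],[1,0,0,0,0,0,0]])

```text
time_s: 6.4
tool_pos: [0.5761, -0.0714, 0.242]
tool_rot: [180.0, -0.0, 0.1]
force: [0.4, 0.8, 0.6]
grip_width: 0.0006
```

>>> jog_arm(rows=[[1,0,0,0.002,0,0,0],[1,0,0,0,0,0,0],[1,0,0,0,0,0,0]])

```text
time_s: 6.65
tool_pos: [0.576, -0.0714, 0.2399]
tool_rot: [180.0, -0.0, 0.1]
force: [-0.0, -0.2, 2.3]
grip_width: 0.0003
```

>>> jog_arm(rows=[[1,0,0,0.002,0,0,0],[1,0,0,0,0,0,0],[1,0,0,0,0,0,0]])

```text
time_s: 6.9
tool_pos: [0.576, -0.0714, 0.2379]
tool_rot: [180.0, -0.0, 0.1]
force: [1.0, 0.4, 3.6]
grip_width: 0.0003
```

```bash
cat > fz.py <<'E'
from h import *
F=[];Z=[]
for i in range(16):
    im,D=cams.read_camera('scene'); o=status.get_obs(); F.append(o['force']); Z.append(o['tool_pos'])
print(np.mean(F,0).round(2),(np.std(F,0)/4).round(2),np.mean(Z,0).round(4),o['time_s'])
E
python3 fz.py
```

```text
[1.25 0.53 2.57] [0.13 0.12 0.12] [ 0.576  -0.0714  0.2379] 7.7
```

```bash
python3 - <<'E'
import numpy as np
a=np.radians(np.linspace(-61,187,73)); P=np.c_[.541+.072*np.cos(a),.008-.072*np.sin(a)]
P=P-P[0]; d=np.diff(P.round(4),axis=0).round(4)
for i in range(0,72,12): print([[1,float(x),float(y),0,0,0,0] for x,y in d[i:i+12]])
E
```

```text
[[1, 0.0037, -0.0022, 0, 0, 0, 0], [1, 0.0036, -0.0024, 0, 0, 0, 0], [1, 0.0034, -0.0027, 0, 0, 0, 0], [1, 0.0033, -0.0028, 0, 0, 0, 0], [1, 0.0031, -0.0031, 0, 0, 0, 0], [1, 0.0029, -0.0032, 0, 0, 0, 0], [1, 0.0027, -0.0034, 0, 0, 0, 0], [1, 0.0025, -0.0035, 0, 0, 0, 0], [1, 0.0022, -0.0037, 0, 0, 0, 0], [1, 0.0021, -0.0038, 0, 0, 0, 0], [1, 0.0018, -0.0039, 0, 0, 0, 0], [1, 0.0016, -0.004, 0, 0, 0, 0]]
[[1, 0.0013, -0.0042, 0, 0, 0, 0], [1, 0.0011, -0.0041, 0, 0, 0, 0], [1, 0.0008, -0.0043, 0, 0, 0, 0], [1, 0.0006, -0.0043, 0, 0, 0, 0], [1, 0.0003, -0.0043, 0, 0, 0, 0], [1, 0.0001, -0.0043, 0, 0, 0, 0], [1, -0.0002, -0.0044, 0, 0, 0, 0], [1, -0.0005, -0.0043, 0, 0, 0, 0], [1, -0.0007, -0.0042, 0, 0, 0, 0], [1, -0.001, -0.0042, 0, 0, 0, 0], [1, -0.0012, -0.0042, 0, 0, 0, 0], [1, -0.0015, -0.0041, 0, 0, 0, 0]]
[[1, -0.0017, -0.0039, 0, 0, 0, 0], [1, -0.002, -0.0039, 0, 0, 0, 0], [1, -0.0021, -0.0037, 0, 0, 0, 0], [1, -0.0024, -0.0036, 0, 0, 0, 0], [1, -0.0027, -0.0035, 0, 0, 0, 0], [1, -0.0028, -0.0033, 0, 0, 0, 0], [1, -0.003, -0.0031, 0, 0, 0, 0], [1, -0.0032, -0.0029, 0, 0, 0, 0],
[... 667 characters left out ...]
38, 0.0019, 0, 0, 0, 0], [1, -0.0038, 0.0022, 0, 0, 0, 0], [1, -0.0036, 0.0023, 0, 0, 0, 0], [1, -0.0035, 0.0026, 0, 0, 0, 0], [1, -0.0033, 0.0028, 0, 0, 0, 0], [1, -0.0031, 0.003, 0, 0, 0, 0], [1, -0.003, 0.0032, 0, 0, 0, 0], [1, -0.0027, 0.0033, 0, 0, 0, 0], [1, -0.0026, 0.0035, 0, 0, 0, 0]]
[[1, -0.0023, 0.0037, 0, 0, 0, 0], [1, -0.0021, 0.0037, 0, 0, 0, 0], [1, -0.0019, 0.0039, 0, 0, 0, 0], [1, -0.0016, 0.004, 0, 0, 0, 0], [1, -0.0014, 0.0041, 0, 0, 0, 0], [1, -0.0012, 0.0042, 0, 0, 0, 0], [1, -0.0009, 0.0042, 0, 0, 0, 0], [1, -0.0006, 0.0043, 0, 0, 0, 0], [1, -0.0004, 0.0043, 0, 0, 0, 0], [1, -0.0001, 0.0044, 0, 0, 0, 0], [1, 0.0001, 0.0043, 0, 0, 0, 0], [1, 0.0004, 0.0043, 0, 0, 0, 0]]
```

>>> jog_arm(rows=[[1,0.0037,-0.0022,0,0,0,0],[1,0.0036,-0.0024,0,0,0,0],[1,0.0034,-0.0027,0,0,0,0],[1,0.0033,-0.0028,0,0,0,0],[1,0.0031,-0.0031,0,0,0,0],[1,0.0029,-0.0032,0,0,0,0],[1,0.0027,-0.0034,0,0,0,0],[1,0.0025,-0.0035,0,0,0,0],[1,0.0022,-0.0037,0,0,0,0],[1,0.0021,-0.0038,0,0,0,0],[1,0.0018,-0.0039,0,0,0,0],[1,0.0016,-0.004,0,0,0,0]])

```text
time_s: 8.7
tool_pos: [0.609, -0.0323, 0.2378]
tool_rot: [180.0, -0.0, 0.1]
force: [-0.3, -1.9, 2.1]
grip_width: 0.0008
```

>>> jog_arm(rows=[[1,0.0013,-0.0042,0,0,0,0],[1,0.0011,-0.0041,0,0,0,0],[1,0.0008,-0.0043,0,0,0,0],[1,0.0006,-0.0043,0,0,0,0],[1,0.0003,-0.0043,0,0,0,0],[1,0.0001,-0.0043,0,0,0,0],[1,-0.0002,-0.0044,0,0,0,0],[1,-0.0005,-0.0043,0,0,0,0],[1,-0.0007,-0.0042,0,0,0,0],[1,-0.001,-0.0042,0,0,0,0],[1,-0.0012,-0.0042,0,0,0,0],[1,-0.0015,-0.0041,0,0,0,0]])

```text
time_s: 9.7
tool_pos: [0.6077, 0.0187, 0.2379]
tool_rot: [-180.0, -0.0, 0.1]
force: [0.4, -2.1, 3.0]
grip_width: 0.0006
```

>>> jog_arm(rows=[[1,-0.0017,-0.0039,0,0,0,0],[1,-0.002,-0.0039,0,0,0,0],[1,-0.0021,-0.0037,0,0,0,0],[1,-0.0024,-0.0036,0,0,0,0],[1,-0.0027,-0.0035,0,0,0,0],[1,-0.0028,-0.0033,0,0,0,0],[1,-0.003,-0.0031,0,0,0,0],[1,-0.0032,-0.0029,0,0,0,0],[1,-0.0033,-0.0027,0,0,0,0],[1,-0.0036,-0.0025,0,0,0,0],[1,-0.0036,-0.0023,0,0,0,0],[1,-0.0038,-0.0021,0,0,0,0]])

```text
time_s: 10.7
tool_pos: [0.5734, 0.0558, 0.2379]
tool_rot: [-180.0, -0.1, 0.1]
force: [3.6, -1.6, 3.2]
grip_width: 0.0003
```

>>> jog_arm(rows=[[1,-0.0039,-0.0019,0,0,0,0],[1,-0.004,-0.0016,0,0,0,0],[1,-0.0042,-0.0013,0,0,0,0],[1,-0.0041,-0.0012,0,0,0,0],[1,-0.0043,-0.0008,0,0,0,0],[1,-0.0043,-0.0006,0,0,0,0],[1,-0.0043,-0.0004,0,0,0,0],[1,-0.0043,-0.0001,0,0,0,0],[1,-0.0043,0.0002,0,0,0,0],[1,-0.0043,0.0004,0,0,0,0],[1,-0.0043,0.0007,0,0,0,0],[1,-0.0042,0.001,0,0,0,0]])

```text
time_s: 11.7
tool_pos: [0.5225, 0.0612, 0.2377]
tool_rot: [-180.0, -0.0, 0.1]
force: [1.2, 0.3, 2.5]
grip_width: 0.0006
```

>>> jog_arm(rows=[[1,-0.0042,0.0012,0,0,0,0],[1,-0.0041,0.0014,0,0,0,0],[1,-0.004,0.0017,0,0,0,0],[1,-0.0038,0.0019,0,0,0,0],[1,-0.0038,0.0022,0,0,0,0],[1,-0.0036,0.0023,0,0,0,0],[1,-0.0035,0.0026,0,0,0,0],[1,-0.0033,0.0028,0,0,0,0],[1,-0.0031,0.003,0,0,0,0],[1,-0.003,0.0032,0,0,0,0],[1,-0.0027,0.0033,0,0,0,0],[1,-0.0026,0.0035,0,0,0,0]])

```text
time_s: 12.7
tool_pos: [0.4808, 0.0316, 0.2375]
tool_rot: [180.0, 0.1, 0.0]
force: [1.2, 1.3, 2.6]
grip_width: 0.0003
```

>>> jog_arm(rows=[[1,-0.0023,0.0037,0,0,0,0],[1,-0.0021,0.0037,0,0,0,0],[1,-0.0019,0.0039,0,0,0,0],[1,-0.0016,0.004,0,0,0,0],[1,-0.0014,0.0041,0,0,0,0],[1,-0.0012,0.0042,0,0,0,0],[1,-0.0009,0.0042,0,0,0,0],[1,-0.0006,0.0043,0,0,0,0],[1,-0.0004,0.0043,0,0,0,0],[1,-0.0001,0.0044,0,0,0,0]])

```text
time_s: 13.53
tool_pos: [0.4687, -0.0088, 0.2377]
tool_rot: [-180.0, 0.0, 0.1]
force: [-0.5, 3.2, 3.4]
grip_width: 0.0004
```

```bash
cat >> fz.py <<'E'
for c in ['wrist','top']:
    im,D=cams.read_camera(c); p=cams.camera_params(c)
    for l in landmark_of(c,'ridge5')[:5]: print(c,round(l['conf'],2),np.round(l['position'],1),onz(p,l['position'],.056).round(4))
    cv2.imwrite(f'pics/end_{c}.png',im[...,::-1])
E
python3 fz.py
```

```text
[-0.27 -1.6   3.18] [0.12 0.27 0.13] [ 0.4688 -0.0094  0.2377] 14.3333
wrist 0.81 [141.3 456.4] [0.5627 0.0591 0.056 ]
wrist 0.73 [167.3 330.7] [0.4956 0.0447 0.056 ]
wrist 0.68 [319.4 485.7] [ 0.6017 -0.0524  0.056 ]
wrist 0.64 [224.8 524.8] [0.6128 0.0121 0.056 ]
top 0.79 [203.8 341.3] [ 0.6034 -0.0455  0.056 ]
top 0.66 [248.  304.3] [0.4984 0.0483 0.056 ]
top 0.59 [221.7 295.6] [0.563  0.0674 0.056 ]
top 0.4 [198.  412.3] [ 0.612  -0.2194  0.056 ]
```

View pics/end_wrist.png

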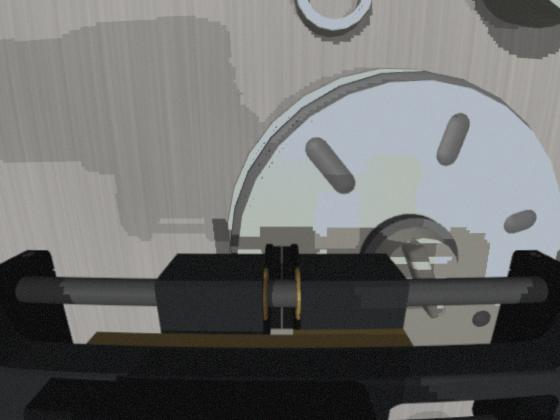

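>>> jog_arm(rows=[[1,0.0002,0.003,0,0,0,0],[1,0.0003,0.003,0,0,0,0],[1,0.0003,0.0015,0,0,0,0],[1,0,0,0,0,0,0],[1,0,0,0,0,0,0],[1,0,0,0,0,0,0],[1,0,0,0,0,0,0]])

```text
time_s: 15.12
tool_pos: [0.4697, -0.016, 0.2378]
tool_rot: [-180.0, -0.0, 0.1]
force: [0.2, 2.5, 3.1]
grip_width: 0.0003
```

```bash
python3 fz.py | head -1; python3 - <<'E'
from h import *
im,D=cams.read_camera('scene'); cv2.imwrite('pics/s2.png',cv2.resize(im[120:330,120:400,::-1],None,fx=2.8,fy=2.8,interpolation=cv2.INTER_CUBIC))
E
```

```text
[0.42 2.24 3.3 ] [0.09 0.1  0.13] [ 0.4697 -0.0162  0.2378] 15.9167
```

View pics/s2.png

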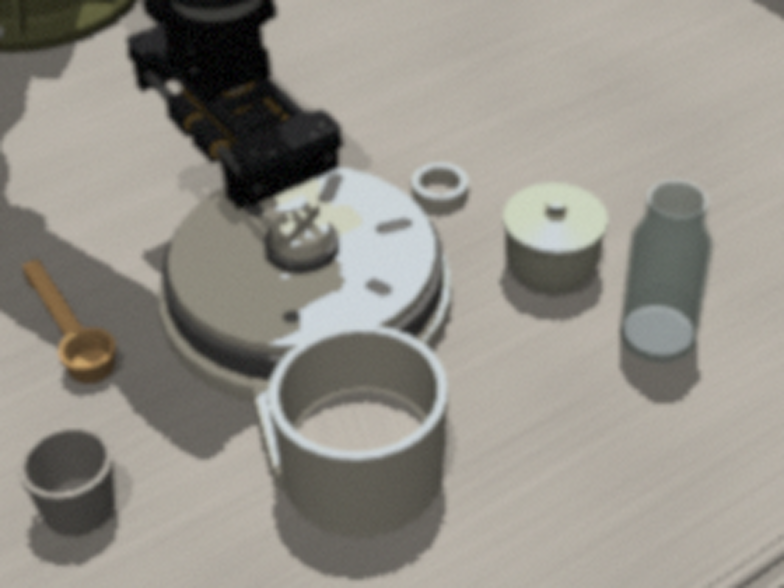

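```bash
python3 -c "
from cell import env; print(env.sign_off())"
```

```text
the job is handed in; nothing more can be done
None
```

The job is handed in, with the fingertips resting on the longest ridge and the disc held lightly pressed. No verdict was reported.

**What I did:** With the fingers closed, I pressed the disc down about 5 mm on the blank stretch before the shortest ridge. I then slid counter-clockwise in one stroke over ridges 1 to 5 without lifting. It took about 16 s of the 58 s allowed.

**Last checks:**
- **Press on the longest ridge:** the averaged force was 3.3 N, which is about 7 mm of the 14 mm travel. On the blank stretch before ridge 1 it was 2.6 N, and the difference matches the ridge height.
- **Press along the way:** at each stop along the stroke the tool height read 237.5–237.9 mm. Single force readings there were 2.1–3.4 N, well below the roughly 5.7 N at the stop.
- **Other things:** in the last picture the bottle, pot, scoop, collar and measuring cup stand where they were. The knob looks unturned; I judged that by eye only.

**Disagreement:** the top and wrist cameras differed by 3–5 mm on where the ridges are, so I used a path between the two. That is well inside the size of the fingertips.

**Not checked:** I did not measure the knob's angle, and I did not average the force on ridges 1 to 4.

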